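# Roll a brass bar into its V-block and set it against the end stop

## Task

Roll the brass bar along the bench and up the blue ramp until it drops into the groove of the V-block, then push it endways along the groove until its end touches the red end stop, and move the hand clear. Only push it, gently, with the fingers: never pinch the bar or lift it off what it lies on, and leave everything else on the bench where it stands.

Things in the scene. Friction and masses are not known exactly. Their poses are not given: they have to be found in the camera images.
- bar: Loose brass-coloured smooth round bar, 40 mm diameter, 150 mm long, 0.3 to 0.6 kg, lying on its side. Origin at its centre, 20 mm above the bench; y is its long axis, x and z turn as it rolls. It starts before the ramp, within 0.25 rad of parallel to the groove (its y roughly along the V-block's y), 15 to 45 mm short of the stopped place measured along the groove. On the ramp it rolls back if let go.
- v_block: Blue V-block with ramp, fixed to the bench, 150 mm wide (y -75 to +75). Origin on the bench under the middle of the groove's lowest line; z up, x the rolling direction, y along the groove towards the stop. A bar seated in the bare-metal 90 degree groove has its axis at x = 0, z = 38 mm; against the stop its centre is at y = 0. The groove's rear side rises to 46 mm at x = 36; block ends at x = 46.
- ramp_foot (a point): Where the blue ramp starts at bench level, middle of its width: V-block frame x = -103 mm, y = 0, z = 0. Axes as the V-block. The ramp is plane, rises at about 17 degrees up to the crest and is as wide as the block.
- ramp_crest (a point): Top edge of the ramp, middle of its width: V-block frame x = -16 mm, y = 0, z = 26 mm. Axes as the V-block. Behind it the groove falls at 45 degrees to its lowest line (x = 0, z = 10 mm).
- stop_face (a point): Point on the red end stop's face where the bar's end must touch: V-block frame x = 0, y = +75 mm, z = 38 mm. Axes as the V-block. The stop is an upright plate 10 mm thick, x = -14 to +48 mm, 60 mm high. The groove's other end (y = -75 mm) is open, with free bench before it; the stopped bar's free end is flush with it.
- vial_b: Bystander: small glass vial with black cap, 27 mm diameter, 62 mm high, upright. Origin at the centre of its underside.
- tape_blue: Bystander: roll of blue tape, 46 mm diameter, 25 mm high, lying flat. Origin at the centre of its underside.
- timer: Bystander: white lab timer, 58x66x19 mm, lying flat. Origin at the centre of its underside.
Not all that is in view belongs to the job. Several things have the shape of the bar; the one meant has the colours described above.

How it is judged (in metres and radians):
On the way:
1. the bar lies in the groove of the V-block (x of bar in the frame of v_block between -0.005 and 0.005 m and z of bar in the frame of v_block between 0.033 and 0.043 m and angle between the y axis of bar and the y axis of v_block, either way round below 0.05 rad), for 0.2 s.
At the end, for the whole second after the job is handed in: The bar rests in the groove (axis within 5 mm across and in height of its seat, within 0.05 rad of the groove), its end within 4 mm of the stop's face, at rest (all of step 1 and y of bar in the frame of v_block between -0.004 and 0.004 m and linear speed of bar below 0.02 m/s); the robot touches nothing.
It fails at once if the bar is lifted off the bench before it reaches the ramp (x of bar in the frame of v_block below -0.125 m and height (world z) of bar above 0.03 m).
It fails at once if the bar is lifted or thrown up from the ramp or groove (centre over 62 mm above the bench) (height (world z) of bar above 0.062 m).
It fails at once if the bar is tipped up on end or falls from the bench (angle between bar's own y axis and vertical below 1.15 rad or angle between bar's own y axis and vertical above 1.99 rad or height (world z) of bar below 0 m).
It fails at once if the bar is pinched or rammed (over 40 N from the fingers) (contact force between the fingers and bar above 40 N).
It fails at once if a bystander is pushed away (over 20 mm) or knocked over (distance of any of vial_b, tape_blue, timer from where it was at the start of the episode above 0.02 m or angle between any of vial_b, tape_blue, timer's own z axis and vertical above 0.5 rad).
It also fails if it takes over 51 s, if anything falls off the work surface, if the arm or the gripper's body presses on something with over 40 N, if the wrist force passes 120 N, or if a joint passes its speed limit or range.

## Robot

A 6-joint arm with a two-finger parallel gripper is mounted at the origin on a cart in front of the work surface, level with it; the furniture and walls round the work are solid. World frame = base frame: x ahead of the robot, y to its left, z up, the work surface at z = 0. Lengths are in m, angles in degrees, forces in N, time in s.
With the tool pointing down it reaches from about 0.3 to 0.85 m from the base axis. Payload 5.4 kg.
Tool frame: the origin (TCP) lies at the very end of the fingers, on their centre line; the grasp point (between the pads) lies robot.tcp_to_grasp behind it (robot.tcp_to_grasp is the distance from the TCP to the grasp point, in m); z points along the fingers, y is the line along which they close (so a half turn about z gives the same grasp; the last joint's range is limited). The gripper opens to 85 mm and grips with 20 to 120 N. Pads are 22 mm wide; open, the fingers measure 114 mm over their backs; the gripper's body (76 mm by 85 mm) begins 54 mm behind the grasp point. The pads swing forward as they close: fully open they stand 13 mm farther back than shut.
Start: joints at [-12.038, 9.076, 91.501, -0, 79.423, -12.038], TCP at [0.575, -0, 0.231] pointing down, gripper open.
Joint ranges: [-166.64, 166.64], [-54.1, 131.32], [10.49, 154.53], [-73.88, 253.88], [9.74, 151.15], [-171.62, 171.62]. Speed limits (degrees/s): [147.25, 147.25, 180, 180, 180, 180].

## Interface

Orientations are given as a 3x3 rotation matrix whose columns are the frame's x, y, z axes.
In Python, from cell import robot gives the robot as it stands. The module is installed in compiled form; this text tells all that it offers.
- The arm moves only by the shell command python3 -m creep 'ROWS' [FORCE]. ROWS is a JSON object of lists of equal length, an entry for each row: "offset": the shift along the tool's x, y, z in mm, a list of three; "angular": the turn, a rotation vector about the tool's x, y, z in degrees, a list of three; "claw": the finger opening in mm, from 0 to 85.4. A call has 1 to 8 rows; each row is the pose to reach, as a shift and turn from the pose commanded when the call began, along the tool's axes at that moment; what a row does not reach only later rows make up. A row lasts 1/8 s, in which the tool goes at most 62.5 mm and 10.7 degrees, less where a joint would pass 70% of its speed; a pose out of reach is approached as far as the arm can. A call with a gripper value outside its range is refused whole. The fingers move at their own pace and stop on an object; FORCE is the grip in N (left out, the last holds). Time passes only in rows, so rows that repeat a pose let the fingers close. It gives the time, the measured TCP pose, the force, the opening and the grip force at its end, in the units of the state.
- robot.get_obs(): the state, without advancing time (a new reading comes with each control period).
- robot.grab_frame(name): name is "scene" or "side" or "wrist"; returns a dict with "image" (384x512x3 uint8, red, green, blue), "intrinsics" (3x3 intrinsics, pixels), "distortion" ([k1, k2, p1, p2, k3] as OpenCV has them; the pictures are not rectified), "extrinsics" (4x4, takes a point from world to camera coordinates). Camera axes: x right, y up, looking along -z (the intrinsics and any distortion apply to the point x, -y, -z); pixel columns grow to the right and rows downward; lengths in m; the calibration is good to about 2 mm. A picture is of the moment at which its call begins. There is no depth.
- robot.finish_job(): hands the job in; it is judged then, once.
The state is a dict: "time": time; "joint_positions": joint angles; "joint_velocities": joint speeds; "tau": joint torques, N m; "eef_pos": TCP position; "orientation": TCP orientation; "wrist_force": force on the tool from outside, world axes, zero at the start; "wrist_torque": the same for the moment, N m; "width": finger opening in m; "grip_force": force on a finger pad.
Only numpy, scipy, OpenCV 4.12 (cv2) and the standard library are available. Lean on these libraries where they do the work, as an engineer would, in place of code of your own. Each camera call takes 0.05 s, during which the arm holds its last target. There are 200 camera calls.

## Working session

There is one attempt and no reset: what is moved stays moved. The work goes in short steps, Python scripts to look and compute and a shell command to move; the robot and the scene stay as the last step left them, time stands still between calls to the robot, and variables do not carry over. Pictures are saved under pics/ and viewed, at most 10 in all, crops included, and the job is handed in when it is done.

```bash
mkdir -p pics
cat > h.py <<'E'
import numpy as np, cv2
from cell import robot
def ray(f,uv):
    K=np.array(f["intrinsics"]);d=np.array(f["distortion"]);E=np.array(f["extrinsics"])
    p=cv2.undistortPoints(np.array(uv,float).reshape(-1,1,2),K,d).reshape(-1,2)
    D=np.c_[p[:,0],-p[:,1],-np.ones(len(p))]@E[:3,:3]
    return -E[:3,:3].T@E[:3,3],D/np.linalg.norm(D,axis=1)[:,None]
def plane(f,uv,z):
    o,D=ray(f,uv);return o+D*((z-o[2])/D[:,2])[:,None]
def tri(f1,a,f2,b):
    o1,d1=ray(f1,[a]);o2,d2=ray(f2,[b]);d1=d1[0];d2=d2[0]
    s=np.linalg.lstsq(np.c_[d1,-d2],o2-o1,rcond=None)[0]
    p,q=o1+s[0]*d1,o2+s[1]*d2
    return (p+q)/2,np.linalg.norm(p-q)
def proj(f,P):
    K=np.array(f["intrinsics"]);E=np.array(f["extrinsics"]);P=np.atleast_2d(P)
    c=P@E[:3,:3].T+E[:3,3];c[:,1:]*=-1
    return cv2.projectPoints(c,np.zeros(3),np.zeros(3),K,np.array(f["distortion"]))[0].reshape(-1,2)
E
python3 - <<'E'
from h import *
import pickle
F={n:robot.grab_frame(n) for n in("scene","side","wrist")}
pickle.dump(F,open("f0.pkl","wb"))
for n in F: print(n,-np.array(F[n]["extrinsics"])[:3,:3].T@np.array(F[n]["extrinsics"])[:3,3])
for n in F: cv2.imwrite(f"pics/{n}0.png",F[n]["image"][:,:,::-1])
print(robot.tcp_to_grasp,robot.get_obs())
E
```

```text
scene [0.85413958 0.66972952 0.57894411]
side [ 0.14327449 -0.59342332  0.60724239]
wrist [0.57437301 0.07086296 0.3733783 ]
0.0187 {'time': 0.15, 'joint_positions': array([-1.20357376e+01,  9.10543409e+00,  9.15571603e+01,  5.05144684e-04,
        7.94251548e+01, -1.20380201e+01]), 'joint_velocities': array([ 0.05043803, -0.1933594 , -0.1707506 ,  0.03556972,  0.0378939 ,
        0.02597517]), 'tau': array([-2.14565043e-04, -3.96382570e+01, -3.31784391e+01, -3.73612720e-04,
        5.52137004e-03,  3.93964319e-05]), 'eef_pos': array([5.74514168e-01, 1.06278116e-04, 2.30518884e-01]), 'orientation': array([[-3.79679754e-05,  9.99998880e-01, -1.49603758e-03],
       [ 9.99999946e-01,  3.84584617e-05,  3.27829525e-04],
       [ 3.27886693e-04, -1.49602505e-03, -9.99998827e-01]]), 'wrist_force': array([-0.29002382, -0.28422107,  0.0192164 ]), 'wrist_torque': array([-0.04651874,  0.01423073, -0.01164312]), 'grip_force': 0.0, 'width': 0.08548213778635434}
```

View pics/scene0.png

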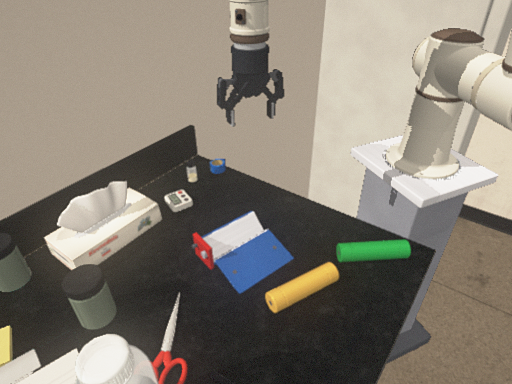

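View pics/side0.png

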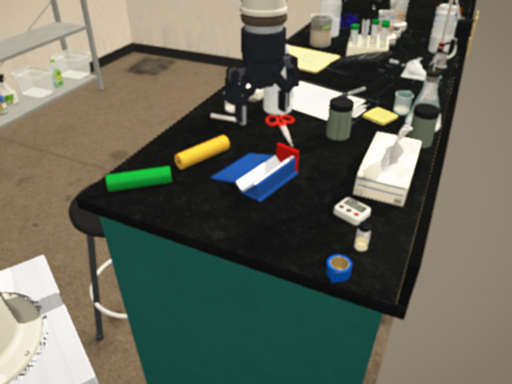

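View pics/wrist0.png

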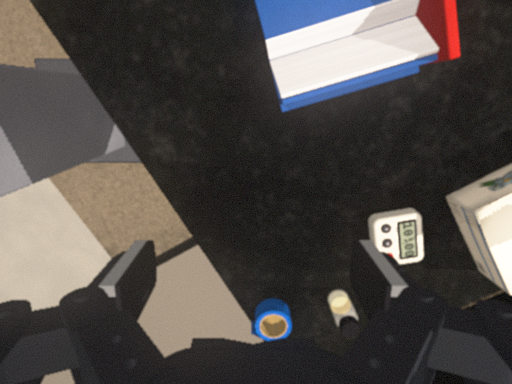

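The scene view shows two cylinders: the yellow/brass one at (302,287) and a green one at (373,251). In the side view they are at (203,152) and (139,179). The yellow one matches "brass-coloured"; the green is a decoy. The V-block has its ramp at (255,258) and its red stop at (204,248). I'll confirm in one crop and measure.

```bash
cat > m.py <<'E'
from h import *
def mask(im,c):
    H=cv2.cvtColor(im,cv2.COLOR_RGB2HSV);h,s,v=cv2.split(H)
    r={'y':(h>14)&(h<30)&(s>130)&(v>110),'b':(h>100)&(h<125)&(s>120)&(v>50),'r':((h<6)|(h>174))&(s>150)&(v>80)}[c]
    return r.astype(np.uint8)
def blobs(im,c,mn=150):
    n,L,S,C=cv2.connectedComponentsWithStats(mask(im,c))
    out=[]
    for i in range(1,n):
        if S[i,4]>mn:
            ct=max(cv2.findContours((L==i).astype(np.uint8),0,cv2.CHAIN_APPROX_NONE)[0],key=cv2.contourArea)
            out.append((S[i,4],C[i],ct))
    return out
E
python3 - <<'E'
from m import *
import pickle
F=pickle.load(open("f0.pkl","rb"))
for n in("scene","side"):
    for c in'ybr':
        for a,ce,ct in blobs(F[n]["image"],c,80):
            print(n,c,a,ce.round(1),cv2.approxPolyDP(ct,3,True).reshape(-1,2).tolist(), np.round(cv2.boxPoints(cv2.minAreaRect(ct)),1).tolist())
a=cv2.resize(F["scene"]["image"][200:320,180:420],None,fx=3.3,fy=3.3,interpolation=2)[:300*2]
b=cv2.resize(F["side"]["image"][130:215,100:310],None,fx=3.77,fy=3.77,interpolation=2)
b=b[:,:792];a=a[:,:792];b=cv2.resize(b,(660,200)) if 0 else b
cv2.imwrite("pics/crop.png",cv2.resize(np.vstack([a,b[:, :a.shape[1]] if b.shape[1]>=a.shape[1] else np.pad(b,((0,0),(0,a.shape[1]-b.shape[1]),(0,0)))]),None,fx=.83,fy=.83)[:,:,::-1])
E
```

```text
scene y 1633 [301.3 286.5] [[336, 267], [327, 262], [266, 292], [269, 308], [276, 312], [336, 280]] [[262.0, 294.0], [332.0, 259.0], [342.0, 279.0], [272.0, 314.0]]
scene b 126 [217.8 167.7] [[224, 159], [220, 166], [210, 163], [213, 173], [224, 170]] [[210.0, 159.0], [224.0, 159.0], [224.0, 173.0], [210.0, 173.0]]
scene b 2500 [253.6 261. ] [[269, 230], [215, 262], [239, 293], [293, 258]] [[213.89999389648438, 261.3999938964844], [271.20001220703125, 223.8000030517578], [293.70001220703125, 258.1000061035156], [236.39999389648438, 295.70001220703125]]
scene r 330 [202.6 249.4] [[195, 232], [195, 252], [211, 268], [210, 247]] [[184.1999969482422, 241.0], [195.3000030517578, 230.89999389648438], [220.89999389648438, 259.0], [209.8000030517578, 269.1000061035156]]
scene r 541 [169.  365.9] [[161, 351], [152, 362], [157, 377], [156, 368], [164, 363], [159, 383], [178, 362], [182, 372], [177, 383], [182, 383], [187, 371], [185, 361], [172, 360], [169, 352]] [[152.0, 351.0], [187.0, 351.0], [187.0, 383.0], [152.0, 383.0]]
side y 120 [377.8 118.8] [[363, 114], [380, 124], [397, 117], [381,
[... 1131 characters left out ...]
89999389648438], [249.39999389648438, 208.5]]
side b 468 [338.1 269.6] [[335, 253], [326, 259], [325, 272], [331, 282], [349, 278], [352, 261]] [[325.0, 253.0], [352.0, 253.0], [352.0, 282.0], [325.0, 282.0]]
side r 275 [279.3 119.9] [[289, 114], [268, 115], [265, 122], [279, 126], [294, 122]] [[264.6000061035156, 115.19999694824219], [293.79998779296875, 113.5999984741211], [294.3999938964844, 125.19999694824219], [265.20001220703125, 126.69999694824219]]
side r 324 [287.1 152.5] [[278, 142], [279, 159], [293, 154], [298, 170], [299, 150]] [[269.79998779296875, 159.5], [277.29998779296875, 140.6999969482422], [305.20001220703125, 151.89999389648438], [297.70001220703125, 170.6999969482422]]
```

View pics/crop.png

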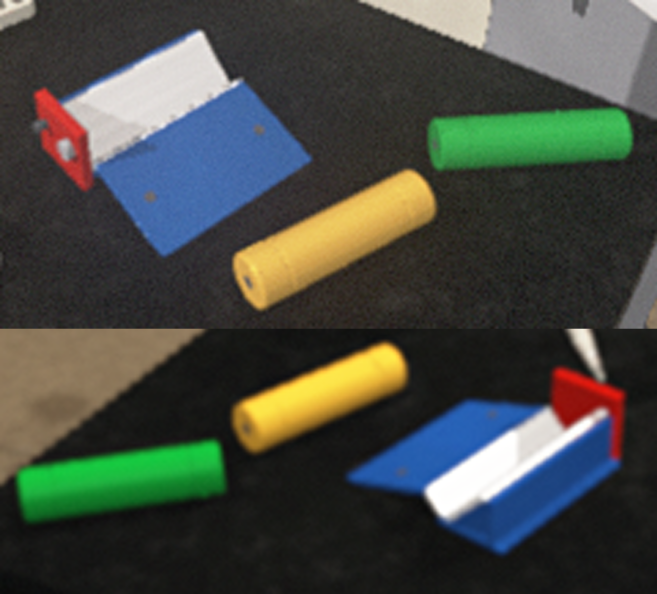

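The crop confirms it: the brass bar lies in front of the ramp foot, and the green bar is a separate decoy further toward the robot.

Run:
```python
from m import *
import pickle
F=pickle.load(open("f0.pkl","rb"));s,d=F["scene"],F["side"]
P={}
for n,a,b in[("fs",(239,293),(249,152)),("fo",(293,258),(210,177)),("cs",(216,262),(272,154)),("co",(268.5,230),(234,183)),
   ("bar",(301.3,286.5),(201.6,150.9)),("green",(373,251),(139,179))]:
    P[n],e=tri(s,a,d,b);print(n,P[n].round(4),round(e,4))
f=plane(s,[(239,293),(293,258)],0);g=plane(d,[(249,152),(210,177)],0);print("z0",f.round(4),g.round(4))
c=plane(s,[(216,262),(268.5,230)],.026);k=plane(d,[(272,154),(234,183)],.026);print("crest",c.round(4),k.round(4))
Y=(f[0]-f[1])+(g[0]-g[1])+(c[0]-c[1])+(k[0]-k[1]);print(np.linalg.norm(Y)/4,np.degrees(np.arctan2(Y[1],Y[0])))
for n,q in((s,'s'),(d,'d')):
    b=max(blobs(n["image"],'y'),key=lambda t:t[0]);r=cv2.minAreaRect(b[2]);bx=cv2.boxPoints(r)
    L=sorted([(np.linalg.norm(bx[i]-bx[(i+1)%4]),i) for i in range(4)])[:2]
    m=[(bx[i]+bx[(i+1)%4])/2 for _,i in L];w=plane(n,m,.02);v=w[0]-w[1]
    print(q,w.round(4),w.mean(0),np.linalg.norm(v),np.degrees(np.arctan2(v[1],v[0])))
```

```text
fs [0.7067 0.2415 0.0013] 0.0041
fo [ 0.5629  0.2005 -0.0008] 0.0044
cs [0.7275 0.1671 0.0253] 0.0049
co [0.5827 0.1184 0.0209] 0.0067
bar [0.5928 0.2904 0.0195] 0.0074
green [0.4051 0.2674 0.0174] 0.001
z0 [[0.7081 0.2393 0.    ]
 [0.5652 0.2001 0.    ]] [[0.7059 0.2439 0.    ]
 [0.5606 0.2006 0.    ]]
crest [[0.7297 0.166  0.026 ]
 [0.588  0.1216 0.026 ]] [[0.7242 0.1666 0.026 ]
 [0.5759 0.1136 0.026 ]]
0.15136303455171143 17.28432971085366
s [[0.5076 0.28   0.02  ]
 [0.6746 0.2986 0.02  ]] [0.5911159  0.28930021 0.02      ] 0.16801357613457704 -173.64116551991398
d [[0.6807 0.3062 0.02  ]
 [0.508  0.2811 0.02  ]] [0.59435125 0.29365126 0.02      ] 0.174588511401659 8.288269786634908
```

```bash
python3 -m creep '{"offset":[[40,10,-25],[80,20,-50],[120,30,-70],[120,30,-70],[120,30,-70]],"angular":[[0,0,0],[0,0,0],[0,0,0],[0,0,0],[0,0,0]],"claw":[75,70,65,60,60]}'
python3 - <<'E'
from m import *
import pickle
f=robot.grab_frame("wrist");pickle.dump(f,open("f1.pkl","wb"));cv2.imwrite("pics/w1.png",f["image"][:,:,::-1])
for c in 'ybr':
    for a,ce,ct in blobs(f["image"],c,300):
        print(c,a,ce.round(1),cv2.approxPolyDP(ct,4,True).reshape(-1,2).tolist())
E
```

```text
time: 0.78
eef_pos: [0.6046, 0.1196, 0.3003]
orientation: [[-0.0, 1.0, -0.002], [1.0, 0.0, -0.001], [-0.001, -0.002, -1.0]]
wrist_force: [-0.5, -0.6, 0.1]
width: 0.06
grip_force: 0.0
y 2808 [234.9  10.7] [[174, 0], [183, 28], [306, 12], [312, 4]]
b 8297 [287.3  97.9] [[335, 48], [221, 83], [238, 147], [353, 115]]
b 399 [308.7 181.1] [[366, 166], [252, 197]]
r 764 [368.6 142.7] [[356, 117], [369, 168], [378, 171], [372, 121]]
```

View pics/w1.png

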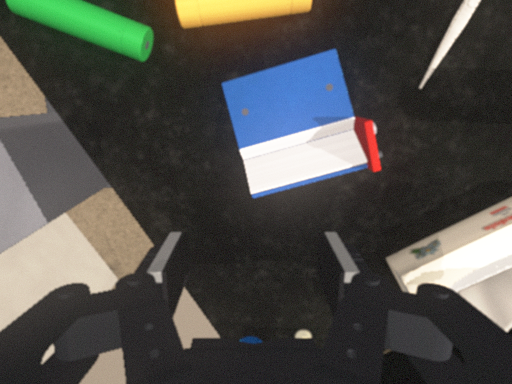

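The wrist view shows the ramp foot corners at (221,83) and (335,48), and the crest at about (239,149) and (354,118). The bar is at the top edge, around (240,11).

Run:
```python
from m import *
import pickle
f=pickle.load(open("f1.pkl","rb"));F=pickle.load(open("f0.pkl","rb"))
w=plane(f,[(221,83),(335.5,47.5)],0);c=plane(f,[(239,149),(354.5,117)],.026);e=plane(f,[(183,28),(306,12)],.02)
print("foot",w.round(4),"crest",c.round(4),"baredge",e.round(4))
A=lambda v:np.degrees(np.arctan2(v[1],v[0]))
for q in(w,c,e): print(np.linalg.norm(q[1]-q[0]),A(q[1]-q[0]))
a=np.radians(np.mean([A(w[1]-w[0]),A(c[1]-c[0])]));X=np.array([np.sin(a),-np.cos(a)]);Y=np.array([np.cos(a),np.sin(a)])
o1=w.mean(0)[:2]+.103*X;o2=c.mean(0)[:2]+.016*X;print("origin",o1,o2)
for p,u in(((.7067,.2415,0),(335.5,47.5)),((.5629,.2005,0),(221,83)),((.5928,.2904,.02),0)):print(proj(f,p).round(1),u)
# height check wrist vs scene
for a_,b in(((354.5,117),(216,262)),((239,149),(268.5,230)),((335.5,47.5),(239,293))):print(tri(f,a_,F["scene"],b))
```

```text
foot [[0.5628 0.2015 0.    ]
 [0.7074 0.2436 0.    ]] crest [[0.5862 0.1202 0.026 ]
 [0.731  0.1604 0.026 ]] baredge [[0.5218 0.2623 0.02  ]
 [0.6657 0.2791 0.02  ]]
0.15053318210034725 16.206199331895142
0.15022510472471182 15.52509487807027
0.1448908724910119 6.687249477497471
origin [0.66325544 0.12347999] [0.662957   0.12487596]
[[334.8  49.3]] (335.5, 47.5)
[[221.1  83.9]] (221, 83)
[[243.2   1.1]] 0
(array([0.73030481, 0.16115056, 0.02232794]), np.float64(0.003929833150520499))
(array([0.58650475, 0.11956354, 0.02371368]), np.float64(0.0008945933285759467))
(array([0.70780326, 0.24255218, 0.00326392]), np.float64(0.0026517898057242064))
```

```bash
python3 -m creep '{"offset":[[55,-5,0],[110,-10,0],[165,-15,0],[220,-20,40],[231,-20,100],[231,-20,160],[231,-20,220],[231,-20,220]],"angular":[[0,0,-2],[0,0,-4],[0,0,-6],[0,0,-7],[0,0,-7],[0,0,-7],[0,0,-7],[0,0,-7]],"claw":[60,60,60,60,60,60,60,60]}'
python3 - <<'E'
from m import *
f=robot.grab_frame("scene");g=robot.grab_frame("side")
a=cv2.resize(f["image"][150:330,180:430],None,fx=2,fy=2)
b=cv2.resize(g["image"][50:215,100:330],None,fx=500/230,fy=500/230)[:,:500]
b=np.pad(b,((0,0),(0,500-b.shape[1]),(0,0)));i=np.vstack([a,b]);i=cv2.resize(i,None,fx=.82,fy=.82)
cv2.imwrite("pics/c2.png",i[:,:,::-1])
E
```

```text
time: 1.82
eef_pos: [0.58, 0.3478, 0.074]
orientation: [[-0.12, 0.993, -0.014], [0.993, 0.12, -0.005], [-0.004, -0.014, -1.0]]
wrist_force: [-1.0, 0.7, -0.1]
width: 0.0602
grip_force: 0.0
```

View pics/c2.png

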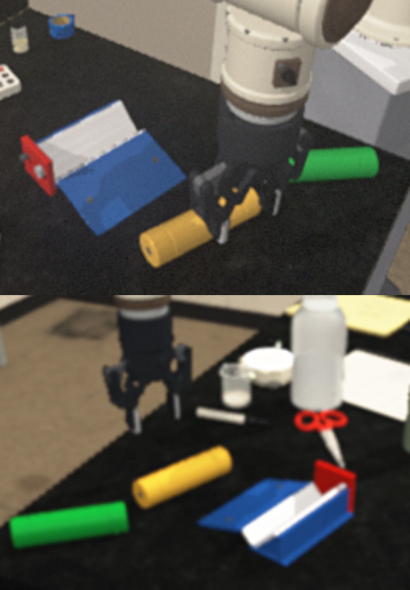

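The fingers hover behind the bar with a clear gap. I'll descend and creep up to contact.

```bash
python3 -m creep '{"offset":[[0,0,35],[0,0,69],[0,0,69],[-10,0,69],[-17,0,69],[-21,0,69],[-25,0,69],[-29,0,69]],"angular":[[0,0,0],[0,0,0],[0,0,0],[0,0,0],[0,0,0],[0,0,0],[0,0,0],[0,0,0]],"claw":[60,60,60,60,60,60,60,60]}'
cat > look.py <<'E'
from m import *
import sys
O=np.array([.663,.124]);a=np.radians(15.9);X=np.array([np.sin(a),-np.cos(a)]);Y=np.array([np.cos(a),np.sin(a)])
z=float(sys.argv[1])
for q in("scene","side"):
    n=robot.grab_frame(q);b=max(blobs(n["image"],'y'),key=lambda t:t[0]);r=cv2.minAreaRect(b[2]);bx=cv2.boxPoints(r)
    L=sorted([(np.linalg.norm(bx[i]-bx[(i+1)%4]),i) for i in range(4)])[:2]
    m=[(bx[i]+bx[(i+1)%4])/2 for _,i in L];w=plane(n,m,z);v=w[0]-w[1];v=v*np.sign(v[0]);c=w.mean(0)[:2]
    print(q,b[0],"c",c.round(4),"blk x,y mm",((c-O)@X*1e3).round(1),((c-O)@Y*1e3).round(1),"len",np.linalg.norm(v).round(3),"yaw",np.degrees(np.arctan2(v[1],v[0])).round(1))
o=robot.get_obs();t=o["eef_pos"];c=t[:2]-O;print("tcp",t.round(4),"blk",c@X*1e3,c@Y*1e3,"t",o["time"],o["wrist_force"].round(1))
E
python3 look.py .02
```

```text
time: 2.92
eef_pos: [0.5885, 0.3219, 0.0124]
orientation: [[-0.122, 0.993, 0.0], [0.993, 0.122, 0.0], [0.0, 0.0, -1.0]]
wrist_force: [0.3, 0.3, 0.6]
width: 0.0598
grip_force: 0.0
scene 470 c [0.6518 0.2956] blk x,y mm -168.1 36.2 len 0.047 yaw 8.1
side 888 c [0.5942 0.2936] blk x,y mm -182.0 -19.7 len 0.174 yaw 8.3
tcp [0.5885 0.3218 0.0122] blk -210.64701192758898 -17.443322189862258 t 3.025 [-0.5 -0.3 -0.7]
```

```bash
python3 -m creep '{"offset":[[0,0,7],[-4,0,7],[-9,0,7],[-14,1,7],[-19,1,7],[-24,2,7],[-29,3,7],[-34,4,7]],"angular":[[0,0,0],[0,0,-1],[0,0,-2],[0,0,-3.5],[0,0,-5],[0,0,-6.5],[0,0,-8],[0,0,-9]],"claw":[60,60,60,60,60,60,60,60]}'
python3 look.py .02
```

```text
time: 4.03
eef_pos: [0.5968, 0.2886, 0.0053]
orientation: [[-0.277, 0.961, 0.0], [0.961, 0.277, 0.0], [-0.0, 0.0, -1.0]]
wrist_force: [-1.0, 0.1, -0.2]
width: 0.0597
grip_force: 0.2
scene 360 c [0.6474 0.2458] blk x,y mm -121.4 18.3 len 0.029 yaw -50.3
side 924 c [0.5992 0.2523] blk x,y mm -140.8 -26.2 len 0.175 yaw 8.4
tcp [0.5969 0.2883 0.0053] blk -176.16294217359342 -18.548753238577255 t 4.125 [-0.   0.1 -0.6]
```

```bash
python3 -m creep '{"offset":[[-4,-2,0],[-8,-4,0],[-12,-6,0],[-16,-6,0],[-20,-6,0],[-24,-6,0],[-28,-6,0],[-32,-6,0]],"angular":[[0,0,0],[0,0,0],[0,0,0],[0,0,0],[0,0,0],[0,0,0],[0,0,0],[0,0,0]],"claw":[60,60,60,60,60,60,60,60]}'
python3 look.py .02
```

```text
time: 5.12
eef_pos: [0.5997, 0.2566, 0.0054]
orientation: [[-0.275, 0.961, -0.0], [0.961, 0.275, 0.001], [0.001, 0.0, -1.0]]
wrist_force: [-0.5, 2.3, 0.3]
width: 0.0602
grip_force: 1.0
scene 321 c [0.662  0.2291] blk x,y mm -101.4 27.9 len 0.049 yaw 86.1
side 931 c [0.6031 0.2238] blk x,y mm -112.4 -30.3 len 0.177 yaw 10.0
tcp [0.5999 0.2561 0.0053] blk -144.35761793955976 -24.504033583855385 t 5.225 [0.2 0.5 0.6]
```

```bash
python3 -m creep '{"offset":[[-4,0,0],[-8,0,-1],[-12,0,-2],[-16,0,-3],[-20,0,-4],[-24,0,-5],[-28,0,-7],[-32,0,-8]],"angular":[[0,0,0],[0,0,0],[0,0,0],[0,0,0],[0,0,0],[0,0,0],[0,0,0],[0,0,0]],"claw":[60,60,60,60,60,60,60,60]}'
python3 look.py .028
```

```text
time: 6.22
eef_pos: [0.6091, 0.2268, 0.0144]
orientation: [[-0.276, 0.961, 0.002], [0.961, 0.276, 0.002], [0.002, 0.002, -1.0]]
wrist_force: [-2.2, 7.6, 3.9]
width: 0.0601
grip_force: 3.7
scene 285 c [0.6714 0.2109] blk x,y mm -81.3 31.9 len 0.048 yaw -83.4
side 910 c [0.6108 0.1969] blk x,y mm -84.4 -30.3 len 0.185 yaw 17.6
tcp [0.6092 0.2264 0.0143] blk -113.22811482785625 -23.6385569575236 t 6.325 [-1.   6.   2.7]
```

```bash
python3 -m creep '{"offset":[[-4,0,-1],[-8,0,-2],[-12,0,-4],[-16,0,-5],[-20,0,-6],[-24,0,-7],[-28,0,-9],[-32,0,-10]],"angular":[[0,0,0],[0,0,0],[0,0,0],[0,0,0],[0,0,0],[0,0,0],[0,0,0],[0,0,0]],"claw":[60,60,60,60,60,60,60,60]}'
python3 look.py .038
```

```text
time: 7.32
eef_pos: [0.6179, 0.1962, 0.0245]
orientation: [[-0.276, 0.961, 0.002], [0.961, 0.276, 0.002], [0.002, 0.002, -1.0]]
wrist_force: [-3.2, 7.4, 5.3]
width: 0.0602
grip_force: 3.9
scene 269 c [0.6797 0.181 ] blk x,y mm -50.2 31.7 len 0.048 yaw -84.9
side 940 c [0.6194 0.1651] blk x,y mm -51.5 -30.7 len 0.184 yaw 17.4
tcp [0.6181 0.1958 0.0245] blk -81.31646585368748 -23.499276910023987 t 7.425 [-2.2  5.8  5.2]
```

```bash
python3 -m creep '{"offset":[[-4,0,-1],[-8,0,-2],[-12,0,-4],[-16,0,-5],[-20,0,-6],[-23,0,-7],[-26,0,-8],[-28,0,-8]],"angular":[[0,0,0],[0,0,0],[0,0,0],[0,0,0],[0,0,0],[0,0,0],[0,0,0],[0,0,0]],"claw":[60,60,60,60,60,60,60,60]}'
python3 look.py .045
```

```text
time: 8.43
eef_pos: [0.6252, 0.1707, 0.0326]
orientation: [[-0.276, 0.961, 0.001], [0.961, 0.276, 0.005], [0.004, 0.002, -1.0]]
wrist_force: [-4.1, 14.3, 7.5]
width: 0.0602
grip_force: 7.0
scene 260 c [0.6859 0.154 ] blk x,y mm -22.6 30.2 len 0.05 yaw -85.9
side 939 c [0.6271 0.1423] blk x,y mm -27.5 -29.5 len 0.187 yaw 18.0
tcp [0.6253 0.1706 0.0326] blk -55.13458940041959 -23.503028568629247 t 8.525 [-4.4 11.2  7.5]
```

```bash
python3 -m creep '{"offset":[[-2,0,0],[-4,0,0],[-6,0,0],[-8,0,0],[-10,0,0],[-12,0,0],[-12,0,0],[-12,0,0]],"angular":[[0,0,0],[0,0,0],[0,0,0],[0,0,0],[0,0,0],[0,0,0],[0,0,0],[0,0,0]],"claw":[60,60,60,60,60,60,60,60]}'
python3 look.py .038
```

```text
time: 9.52
eef_pos: [0.6283, 0.1565, 0.0313]
orientation: [[-0.276, 0.961, -0.0], [0.961, 0.276, -0.0], [0.0, -0.0, -1.0]]
wrist_force: [0.7, -0.0, -0.1]
width: 0.0597
grip_force: 0.0
scene 275 c [0.6896 0.1282] blk x,y mm 3.3 26.7 len 0.044 yaw 16.0
side 905 c [0.6347 0.1177] blk x,y mm -1.7 -28.9 len 0.186 yaw 18.1
tcp [0.6283 0.1566 0.0313] blk -40.86815497935526 -24.418029242007137 t 9.625 [ 0.2 -0.6 -0.1]
```

The bar is in the groove with no contact force. I'll back off, lift, move around to the open end and close the fingers.

```bash
python3 -m creep '{"offset":[[8,0,0],[8,0,-40],[8,0,-80],[-10,-35,-80],[-30,-75,-80],[-41,-125,-80],[-41,-125,-80],[-41,-125,-80]],"angular":[[0,0,0],[0,0,0],[0,0,0],[0,0,0],[0,0,0],[0,0,0],[0,0,0],[0,0,0]],"claw":[60,60,60,30,0,0,0,0]}'
python3 - <<'E'
from m import *
f=robot.grab_frame("scene");g=robot.grab_frame("side")
a=cv2.resize(f["image"][150:330,150:400],None,fx=2,fy=2)
b=cv2.resize(g["image"][70:235,150:380],None,fx=500/230,fy=500/230)[:,:500]
i=np.vstack([a,b]);i=cv2.resize(i,None,fx=.82,fy=.82)
cv2.imwrite("pics/c3.png",i[:,:,::-1])
E
python3 look.py .038
```

```text
time: 10.62
eef_pos: [0.5203, 0.083, 0.1119]
orientation: [[-0.276, 0.961, 0.002], [0.961, 0.276, 0.0], [-0.0, 0.002, -1.0]]
wrist_force: [-0.4, -0.1, 0.4]
width: 0.0001
grip_force: 0.0
scene 1063 c [0.6303 0.1102] blk x,y mm 4.3 -35.2 len 0.168 yaw 15.6
side 916 c [0.6345 0.1178] blk x,y mm -1.8 -29.1 len 0.187 yaw 18.2
tcp [0.5208 0.0831 0.1119] blk 0.3798718905120975 -147.98058385757045 t 10.825 [ 0.6 -0.6 -0.3]
```

View pics/c3.png

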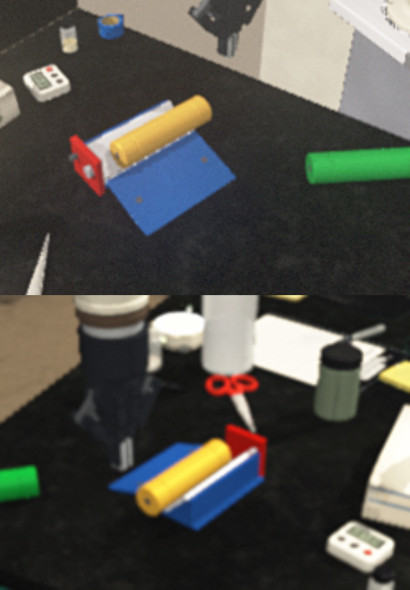

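The bar is seated in the groove, overhanging the open end, and the bystanders haven't moved. Descend and approach its end.

```bash
python3 -m creep '{"offset":[[0,0,45],[0,0,84],[0,0,84],[0,6,84],[0,12,84],[0,16,84],[0,19,84],[0,22,84]],"angular":[[0,0,0],[0,0,0],[0,0,0],[0,0,0],[0,0,0],[0,0,0],[0,0,0],[0,0,0]],"claw":[0,0,0,0,0,0,0,0]}'
python3 look.py .038
```

```text
time: 11.82
eef_pos: [0.5409, 0.0888, 0.0275]
orientation: [[-0.276, 0.961, 0.0], [0.961, 0.276, -0.0], [-0.0, 0.0, -1.0]]
wrist_force: [-0.5, 0.6, -0.3]
width: 0.0001
grip_force: 0.0
scene 1057 c [0.6308 0.1104] blk x,y mm 4.3 -34.7 len 0.167 yaw 16.0
side 846 c [0.6366 0.1187] blk x,y mm -2.1 -26.9 len 0.182 yaw 17.9
tcp [0.5409 0.0888 0.0274] blk 0.4229748511278814 -127.05195591473839 t 11.925 [-0.  -0.4  0.4]
```

```bash
python3 -m creep '{"offset":[[0,2,0],[0,4,0],[0,6,0],[0,8,0],[0,10,0],[0,12,0],[0,14,0],[0,16,0]],"angular":[[0,0,0],[0,0,0],[0,0,0],[0,0,0],[0,0,0],[0,0,0],[0,0,0],[0,0,0]],"claw":[0,0,0,0,0,0,0,0]}'
python3 look.py .038
```

```text
time: 12.92
eef_pos: [0.556, 0.0932, 0.0271]
orientation: [[-0.276, 0.961, -0.0], [0.961, 0.276, 0.0], [0.0, -0.0, -1.0]]
wrist_force: [-2.9, -1.2, 1.1]
width: 0.0001
grip_force: 1.7
scene 1062 c [0.6385 0.1126] blk x,y mm 4.3 -26.7 len 0.168 yaw 16.0
side 805 c [0.647  0.1211] blk x,y mm -1.6 -16.2 len 0.179 yaw 17.6
tcp [0.5563 0.0933 0.0272] blk 0.3053576023194483 -111.02951454200186 t 13.025 [-1.  -1.4 -0.3]
```

```bash
python3 -m creep '{"offset":[[0,2,0],[0,4,0],[0,6,0],[0,8,0],[0,10,0],[0,12,0],[0,13,0],[0,14,0]],"angular":[[0,0,0],[0,0,0],[0,0,0],[0,0,0],[0,0,0],[0,0,0],[0,0,0],[0,0,0]],"claw":[0,0,0,0,0,0,0,0]}'
python3 look.py .038
```

```text
time: 14.02
eef_pos: [0.5695, 0.0971, 0.0273]
orientation: [[-0.276, 0.961, -0.0], [0.961, 0.276, 0.0], [0.0, -0.0, -1.0]]
wrist_force: [-2.3, -0.9, -0.9]
width: -0.0004
grip_force: 1.1
scene 1073 c [0.652  0.1165] blk x,y mm 4.2 -12.7 len 0.166 yaw 16.3
side 783 c [0.6604 0.1255] blk x,y mm -2.2 -2.1 len 0.178 yaw 17.6
tcp [0.5696 0.0971 0.0273] blk 0.3399033922324 -97.1663619335594 t 14.125 [-1.4 -0.8 -1. ]
```

```bash
python3 -m creep '{"offset":[[0,1,0],[0,2,0],[0,3,0],[0,4,0]],"angular":[[0,0,0],[0,0,0],[0,0,0],[0,0,0]],"claw":[0,0,0,0]}'
python3 look.py .038
```

```text
time: 14.62
eef_pos: [0.5734, 0.0981, 0.0273]
orientation: [[-0.276, 0.961, -0.0], [0.961, 0.276, -0.0], [-0.0, -0.0, -1.0]]
wrist_force: [-1.6, -0.4, -0.5]
width: -0.0002
grip_force: 1.2
scene 1060 c [0.6543 0.1174] blk x,y mm 4.0 -10.2 len 0.164 yaw 16.5
side 773 c [0.6648 0.1258] blk x,y mm -1.2 2.3 len 0.176 yaw 17.3
tcp [0.5735 0.0982 0.0273] blk 0.3235522652974199 -93.12186886173524 t 14.725 [-0.4 -1.1  0.3]
```

```bash
python3 -m creep '{"offset":[[0,1,0],[0,2,0],[0,2,0]],"angular":[[0,0,0],[0,0,0],[0,0,0]],"claw":[0,0,0]}'
```

```text
time: 15.1
eef_pos: [0.5754, 0.0987, 0.0273]
orientation: [[-0.276, 0.961, 0.0], [0.961, 0.276, 0.0], [-0.0, 0.0, -1.0]]
wrist_force: [-0.7, -0.8, -1.0]
width: 0.0001
grip_force: 0.9
```

```bash
python3 -m creep '{"offset":[[0,1,0],[0,1.5,0],[0,1.5,0]],"angular":[[0,0,0],[0,0,0],[0,0,0]],"claw":[0,0,0]}'
```

```text
time: 15.48
eef_pos: [0.5768, 0.0991, 0.0273]
orientation: [[-0.276, 0.961, 0.0], [0.961, 0.276, 0.0], [-0.0, 0.0, -1.0]]
wrist_force: [-2.2, -0.3, -1.1]
width: -0.0002
grip_force: 1.1
```

```bash
python3 look.py .038
python3 - <<'E'
from m import *
f=robot.grab_frame("scene");g=robot.grab_frame("side")
a=cv2.resize(f["image"][190:290,170:300],(520,400),interpolation=2)
cv2.imwrite("pics/c4.png",a[:,:,::-1])
E
```

```text
scene 1041 c [0.6576 0.1179] blk x,y mm 4.4 -6.9 len 0.162 yaw 17.4
side 772 c [0.6675 0.127 ] blk x,y mm -1.7 5.2 len 0.177 yaw 17.4
tcp [0.5768 0.0991 0.0273] blk 0.31746955355257345 -89.74791642615291 t 15.575 [-2.2 -0.4 -0.6]
```

View pics/c4.png

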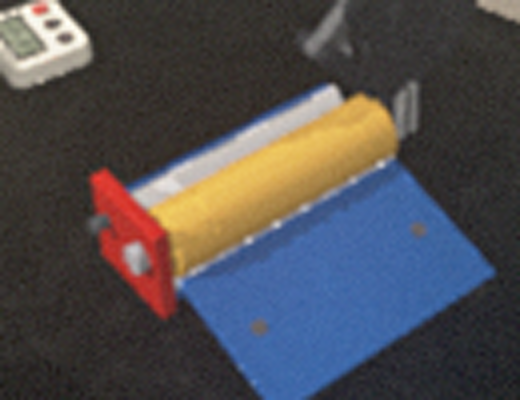

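The bar's end is almost behind the red stop at (170,240). There's no force rise yet, so I'll continue in small steps.

```bash
python3 -m creep '{"offset":[[0,0.5,0],[0,1,0],[0,1,0]],"angular":[[0,0,0],[0,0,0],[0,0,0]],"claw":[0,0,0]}'
```

```text
time: 16.05
eef_pos: [0.5776, 0.0993, 0.0273]
orientation: [[-0.276, 0.961, -0.0], [0.961, 0.276, -0.0], [0.0, -0.0, -1.0]]
wrist_force: [-3.7, 0.2, 0.6]
width: -0.0
grip_force: 1.5
```

```bash
python3 -m creep '{"offset":[[0,0.5,0],[0,1,0],[0,1,0]],"angular":[[0,0,0],[0,0,0],[0,0,0]],"claw":[0,0,0]}'
```

```text
time: 16.42
eef_pos: [0.5776, 0.0994, 0.0273]
orientation: [[-0.276, 0.961, -0.003], [0.961, 0.276, -0.001], [0.0, -0.003, -1.0]]
wrist_force: [-7.5, -2.8, 3.6]
width: 0.0001
grip_force: 3.8
```

```bash
python3 -m creep '{"offset":[[0,0.5,0],[0,1,0],[0,1,0]],"angular":[[0,0,0],[0,0,0],[0,0,0]],"claw":[0,0,0]}'
```

```text
time: 16.8
eef_pos: [0.5776, 0.0994, 0.0273]
orientation: [[-0.276, 0.961, -0.005], [0.961, 0.276, -0.001], [0.0, -0.005, -1.0]]
wrist_force: [-11.1, -2.9, 7.0]
width: 0.0001
grip_force: 5.9
```

The force climbs while the TCP stands still, so the bar is on the stop. I'll back off straight along −y, then lift.

```bash
python3 -m creep '{"offset":[[0,-2,0],[0,-10,0],[0,-25,0],[0,-40,-20],[0,-40,-70],[0,-40,-110],[0,-40,-110],[0,-40,-110]],"angular":[[0,0,0],[0,0,0],[0,0,0],[0,0,0],[0,0,0],[0,0,0],[0,0,0],[0,0,0]],"claw":[0,0,0,0,0,0,0,0]}'
python3 look.py .038
python3 - <<'E'
from m import *
f=robot.grab_frame("scene");g=robot.grab_frame("side")
a=cv2.resize(f["image"][190:290,170:300],(390,300),interpolation=2);b=cv2.resize(g["image"][130:230,220:350],(390,300),interpolation=2)
cv2.imwrite("pics/c5.png",np.hstack([a,b])[:,:,::-1])
E
```

```text
time: 17.8
eef_pos: [0.541, 0.0889, 0.137]
orientation: [[-0.276, 0.961, 0.0], [0.961, 0.276, 0.0], [0.0, 0.0, -1.0]]
wrist_force: [-0.5, 0.4, -0.5]
width: 0.0001
grip_force: 0.0
scene 1043 c [0.6581 0.1191] blk x,y mm 3.4 -6.0 len 0.163 yaw 16.8
side 848 c [0.6646 0.126 ] blk x,y mm -1.4 2.1 len 0.182 yaw 17.2
tcp [0.5401 0.089  0.1358] blk 0.04758613574690218 -127.76393842503725 t 17.9 [-0.1  0.5  0.3]
```

View pics/c5.png

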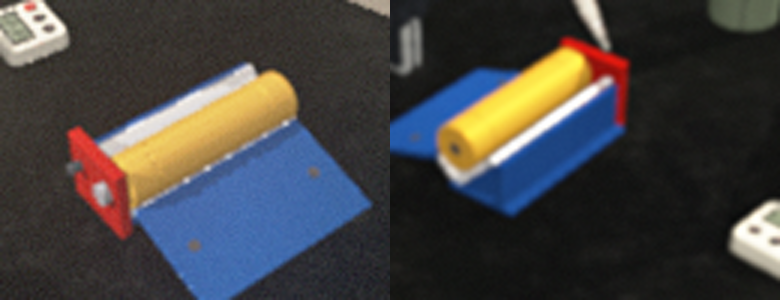

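The bar is seated with its end at the red stop, its free end is flush with the block's open end, and the hand is clear.

```bash
python3 -c "
from cell import robot
print(robot.finish_job())"
```

```text
the job is handed in; nothing more can be done
None
```

The brass bar was rolled up the ramp into the groove, pushed endways until the force showed it touching the red stop, and left there with the hand clear; the job was handed in at about 18 s, and no verdict came back.

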